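# Cull the broken bayonet cap and hold a sound one at half-way on the air-filter pot

### The arm

A 6-joint arm with a two-finger parallel gripper is mounted at the origin on the work surface. World frame = base frame: x ahead of the robot, y to its left, z up, the work surface at z = 0. Lengths are in m, angles in rad, forces in N, time in s.
With the tool pointing down it reaches from about 0.35 to 0.775 m from the base axis. Payload 5.5 kg.
Tool frame: the origin (TCP) lies at the very end of the fingers, on their centre line; the grasp point (between the pads) lies 19 mm behind it; z points along the fingers, y is the line along which they close (so a half turn about z gives the same grasp; the last joint's range is limited). The gripper opens to 85 mm and grips with 20 to 120 N. Pads are 22 mm wide; open, the fingers measure 114 mm over their backs; the gripper's body (76 mm by 85 mm) begins 54 mm behind the grasp point. The pads swing forward as they close: fully open they stand 13 mm farther back than shut.
Start: joints at [-0.14, 0.313, 0.046, 1.304, 0, 1.431], TCP at [0.575, -0, 0.231] pointing down, gripper open.
Joint ranges: [-2.76, 2.76], [-0.86, 1.69], [-1.03, 1.26], [-2.2, 2.34], [-1.47, 1.5], [-3.14, 3.14]. Speed limits (rad/s): [2.57, 2.57, 3.14, 3.14, 3.14, 3.14].

### API

Orientations are given as a unit quaternion [w, x, y, z].
In Python, from workcell import env, cams, ticket, spotter gives the robot as it stands.
- The arm moves only by the tool jog_arm, never from a script. Its argument "increments" is a list that holds one entry, the list of rows, each a list of 7 numbers: the shift along the tool's x, y, z in units of 0.25 m (1.0 is 0.25 m), then the turn, a rotation vector about the tool's x, y, z in units of 180 degrees (1.0 is 180 degrees), then the closure in counts, from 0 (fully open) to 255 (shut). A call has 1 to 20 rows; each row shifts and turns the commanded pose from where the row before left it, along the tool's axes as they then stand; what a row does not reach is not made up. A row lasts 1/10 s, in which the tool goes at most 50 mm and 8.59 degrees, less where a joint would pass 70% of its speed; a pose out of reach is approached as far as the arm can. A call with a number of a shift or a turn outside -1 to 1 is refused whole. A call with a gripper value outside its range is refused whole. The fingers move at their own pace and stop on an object; "force" is the grip in N (left out, the last holds). Time passes only in rows, so rows that do not move let the fingers close. It gives the time, the measured TCP pose, the force, the opening and the grip force at its end, in the units of the state.
- env.get_state(): the state, without advancing time (a new reading comes with each control period).
- cams.read_camera(name): name is "scene" or "side" or "wrist"; returns a dict with "pixels" (384x512x3 uint8, red, green, blue), "fx", "fy", "cx", "cy" (pixels), "xyz" and "attitude" of the camera in the world; the wrist camera has in their place "mount" (4x4, takes a point from camera to tool coordinates, whose origin is the TCP and whose axes are the flange's). Camera axes: x right, y down, z forward; pixel columns grow to the right and rows downward; lengths in m; the calibration is good to about 2 mm. A picture is of the moment at which its call begins: read the wrist's pose just before it. There is no depth.
- ticket.hand_in(): hands the job in; it is judged then, once.
Trained networks look in the newest picture that a camera, given by its name, has taken for a name from the list of things; names that differ only in an ending like _2 or _b are one class to them, and where a whole thing is asked for, a point or a joint stands for the part that bears it (a point fixed in the world has none). Each returns a list of dicts, best first, with "conf" (0 to 1); they miss things now and then, are a little off and sometimes report something else, mostly with a low value. They report only what shows in the picture. A call takes as long as a camera call. They do not tell look-alikes from the thing itself.
- spotter.find_in(target, camera): "uv" ([column, row] in pixels, amid what is visible of it).
- spotter.cut_out(target, camera): "region" (384x512 bool, what is visible of it) and "uv" ([column, row] in pixels, amid what is visible of it).
- spotter.landmark_of(target, camera): "uv" ([column, row] in pixels: a listed point, or the origin of a listed thing).
The state is a dict: "clock": time; "joint_pos": joint angles; "qvel": joint speeds; "tau": joint torques, N m; "tcp_pos": TCP position; "orientation": TCP orientation; "wrist_force": force on the tool from outside, world axes, zero at the start; "ft_torque": the same for the moment, N m; "finger_gap": finger opening in m; "grip_force": force on a finger pad.
Only numpy, scipy, OpenCV 4.12 (cv2) and the standard library are available. Lean on these libraries where they do the work, as an engineer would, in place of code of your own. Each camera call takes 0.05 s, during which the arm holds its last target. There are 200 camera calls.

### The job

Three bayonet caps for the air-filter pot lie on the bench; one of them has lost a lug. First put that broken cap in the steel scrap tray, then drop either sound cap straight down into the pot with its lugs through the slots and twist it clockwise (seen from above) until its grip bar points at the two half-way pips on the collar, well before the spring catch, and finish holding it there against its return spring, so that the line bleeds: do not let go, and never make the catch pin move. Leave the spare sound cap and everything else on the bench where it lies.

Things in the scene. Friction and masses are not known exactly. Their poses are not given: they have to be found in the camera images.
- cap_a: Sound cap: aluminium cap, right way up: plug 58 mm across, 22 mm high; on top a grip bar along the x axis, 56 long, 14 wide, from 22 to 52 mm above the underside. Two lugs at the plug's foot, on +x and -x: 14 mm wide, 8 high, tips 38 mm from the axis. Origin: centre of the underside, z up. About 0.16 kg.
- cap_b: Sound cap, identical to cap_a: aluminium cap, right way up: plug 58 mm across, 22 mm high; on top a grip bar along the x axis, 56 long, 14 wide, from 22 to 52 mm above the underside. Two lugs at the plug's foot, on +x and -x: 14 mm wide, 8 high, tips 38 mm from the axis. Origin: centre of the underside, z up. About 0.16 kg.
- cap_broken: The broken cap: aluminium cap, right way up: plug 58 mm across, 22 mm high; on top a grip bar along the x axis, 56 long, 14 wide, from 22 to 52 mm above the underside. It has the lug on its +x side only; on -x just a 1.5 mm stub is left. Origin: centre of the underside, z up. About 0.16 kg.
- pot: Air-filter pot fixed to the bench: grey round body, 104 mm across at the foot, steel collar 92 mm across, 64 mm tall. Origin: centre of the underside, z up. Two lug slots in the collar on its +x and -x axes. A home cap has its x axis along the pot's (either way round). A brass pipe stub on the +y side reaches 68 mm from the axis, up to 41 mm high.
- pot_seat (a point): Centre of the pot's inner floor, 46 mm above its origin, where a home cap's underside rests (its plug then 4 mm proud of the collar). The bore is 62 mm wide. Below the flange (57 to 64 mm above the pot's origin) runs the lug channel, 11 mm high. A home cap turns clockwise from above only (yaw decreasing).
- pot_slot (a point): Mouth of the +x lug slot, on the collar's top, 36 mm from the axis; the -x slot is opposite. Slots span 36 degrees and reach 41 mm from the axis.
- half_pip (a point): One of two small dark pips on the collar's top, 42.5 mm from the axis, 50 degrees clockwise from the +x slot (the other is opposite): the half-way (bleed) position of the grip bar. The return spring takes 0.05 N m at first, about 0.13 N m here; let go, the cap springs back. At about 64 degrees a lug meets the catch pin, at about 100 it clicks locked.
- return_ring (a joint): turn (rad) of the sprung ring inside the pot, which the lugs push. 0 at rest; it grows as the cap is turned clockwise, and starts to move after the cap's first 6 degrees or so, so at half-way it reads about 0.77.
- catch_pin (a joint): brass spring catch pin through the collar's wall, 82 degrees clockwise from the pot's +x axis. Metres pushed outward: 0 at rest; it moves as a lug runs into it on the way to the lock.
- scrap_tray: dark steel open tray fixed to the bench, 150 (x) by 130 (y) by 45 mm high, walls and floor 4 mm thick. Origin: centre of the underside.
- screwdriver: Bystander: a screwdriver about 190 mm long with a wooden handle, lying flat. Leave it where it lies.
- hammer: Bystander: a hammer about 290 mm long, lying flat. Leave it where it lies.
- wrench: Bystander: a steel wrench about 170 mm long, lying flat. Leave it where it lies.
- jar: Bystander: a glass jar, 66 mm across and 85 mm tall. Leave it where it lies.
- tape: Bystander: a grey roll of tape lying flat, 90 mm across, 25 mm high. Leave it where it lies.
- nut: Bystander: a large steel hex nut, 28 mm across, 11 mm high, lying flat. Leave it where it lies.
- socket: Bystander: a steel drive socket standing upright, 26 mm across, 36 mm tall. Leave it where it lies.
Not all that is in view belongs to the job. What is shaped like the cap_broken but brown or green is not meant.

How it is judged:
On the way, in this order (a step that is already met when the one before it is completed fails the run):
1. the broken cap lies in the scrap tray, let go (x of cap_broken in the frame of scrap_tray between -0.065 and 0.065 m and y of cap_broken in the frame of scrap_tray between -0.055 and 0.055 m and z of cap_broken in the frame of scrap_tray below 0.04 m and contact force between the fingers and cap_broken below 0.1 N and linear speed of cap_broken below 0.02 m/s), for 0.2 s.
2. a sound cap has dropped home in the pot, its lugs through the slots and not yet twisted (((horizontal distance between cap_a and pot below 0.004 m and z of cap_a in the frame of pot below 0.0505 m and angle between the z axis of cap_a and the z axis of pot, either way round below 0.12 rad and angle between the x axis of cap_a and the x axis of pot, either way round below 0.35 rad) or (horizontal distance between cap_b and pot below 0.004 m and z of cap_b in the frame of pot below 0.0505 m and angle between the z axis of cap_b and the z axis of pot, either way round below 0.12 rad and angle between the x axis of cap_b and the x axis of pot, either way round below 0.35 rad))), for 0.1 s.
At the end, for the whole second after the job is handed in: Broken cap let go in the tray. A sound cap gripped (over 1 N) and still in the pot: lugs below the flange (underside under 50.5 mm up), within 4 mm of the axis, 7 deg of upright, 40 to 60 deg clockwise from the slots. Spare cap within 25 mm of its start; catch pin at rest (all of step 1 and value of joint catch_pin below 0.0015 m and ((horizontal distance between cap_a and pot below 0.004 m and z of cap_a in the frame of pot below 0.0505 m and angle between the z axis of cap_a and the z axis of pot, either way round below 0.12 rad and angle between the x axis of cap_a and the x axis of pot, either way round between 0.698 and 1.047 rad and contact force between the fingers and cap_a above 1 N and angular speed of cap_a below 0.1 rad/s and linear speed of cap_a below 0.02 m/s and distance of cap_b from where it was at the start of the episode below 0.025 m) or (horizontal distance between cap_b and pot below 0.004 m and z of cap_b in the frame of pot below 0.0505 m and angle between the z axis of cap_b and the z axis of pot, either way round below 0.12 rad and angle between the x axis of cap_b and the x axis of pot, either way round between 0.698 and 1.047 rad and contact force between the fingers and cap_b above 1 N and angular speed of cap_b below 0.1 rad/s and linear speed of cap_b below 0.02 m/s and distance of cap_a from where it was at the start of the episode below 0.025 m))); the arm keeps its last pose, push and grip.
It fails at once if the catch pin is pushed (the cap goes on into its lock) (value of joint catch_pin above 0.0015 m).
It fails at once if both sound caps are moved; the spare must stay where it lies (distance of each of cap_a, cap_b from where it was at the start of the episode above 0.025 m).
It fails at once if a bystander is pushed out of its place (distance of any of screwdriver, hammer, wrench, jar, tape, nut, socket from where it was at the start of the episode above 0.03 m).
It also fails if it takes over 62 s, if anything falls off the work surface, if the arm or the gripper's body presses on something with over 40 N, if the wrist force passes 120 N, or if a joint passes its speed limit or range.

## Working session

There is one attempt and no reset: what is moved stays moved. The work goes in short steps, Python scripts to look and compute and a tool call to move; the robot and the scene stay as the last step left them, time stands still between calls to the robot, and variables do not carry over. Pictures are saved under pics/ and viewed, at most 10 in all, crops included, and the job is handed in when it is done.

Besides the shell and the picture viewer there is one more tool, called after "Emit:" as a command line: name --argument value ..., lists and objects as JSON in quotes. jog_arm: Moves the arm, as the interface text tells. Shifts and turns lie within -1 to 1; 1 stands for 0.25 m of shift or 180 degrees of turn. Its arguments: {"type":"object","properties":{"increments":{"type":"array"},"force":{"type":"number"}},"required":["increments"]}

```bash
mkdir -p pics; cat > h.py <<'E'
import numpy as np, cv2
from scipy.spatial.transform import Rotation as R
from workcell import env, cams, ticket, spotter
def q2R(q): return R.from_quat([q[1],q[2],q[3],q[0]]).as_matrix()
def cam(name):
    s=env.get_state(); c=cams.read_camera(name)
    K=(c["fx"],c["fy"],c["cx"],c["cy"])
    if name=="wrist":
        M=np.array(c["mount"]); Rt=q2R(s["orientation"])
        return c["pixels"],K,Rt@M[:3,3]+np.array(s["tcp_pos"]),Rt@M[:3,:3]
    a=np.array(c["attitude"]); Rm=a if a.shape==(3,3) else q2R(a)
    return c["pixels"],K,np.array(c["xyz"]),Rm
def ray(uv,K,p,Rm,z):
    d=Rm@np.array([(uv[0]-K[2])/K[0],(uv[1]-K[3])/K[1],1]); return p+d*(z-p[2])/d[2]
def proj(X,K,p,Rm):
    q=Rm.T@(np.array(X)-p); return np.array([K[0]*q[0]/q[2]+K[2],K[1]*q[1]/q[2]+K[3]])
def save(n,im): cv2.imwrite("pics/"+n,im[:,:,::-1])
E
python3 - <<'E'
from h import *
for n in ("scene","side","wrist"):
    im,K,p,Rm=cam(n); save(n+"0.png",im); print(n,np.round(p,3),np.round(Rm[:,2],2))
    for t in ("cap_a","cap_broken","pot","pot_seat","pot_slot","half_pip","scrap_tray","jar","tape","socket","nut","hammer","wrench","screwdriver"):
        z={"pot_seat":.046,"pot_slot":.064,"half_pip":.064}.get(t,0)
        print(t,[(np.round(d["uv"]).astype(int).tolist(),round(d["conf"],2),np.round(ray(d["uv"],K,p,Rm,z)[:2],3).tolist()) for d in spotter.landmark_of(t,n)[:5]])
print(env.get_state())
E
```

```text
scene [ 1.054 -0.155  0.935] [-0.49  0.17 -0.85]
cap_a [([311, 144], 0.81, [0.437, 0.198]), ([367, 159], 0.81, [0.524, 0.32]), ([365, 258], 0.42, [0.772, 0.201])]
cap_broken [([340, 200], 0.87, [0.616, 0.205]), ([381, 121], 0.82, [0.42, 0.409]), ([386, 190], 0.59, [0.622, 0.326]), ([138, 305], 0.34, [0.727, -0.305])]
pot [([235, 191], 0.86, [0.516, -0.032])]
pot_seat [([233, 180], 0.74, [0.514, -0.035])]
pot_slot [([238, 184], 0.78, [0.537, -0.03])]
half_pip []
scrap_tray [([131, 207], 0.74, [0.486, -0.282]), ([136, 302], 0.51, [0.718, -0.308])]
jar [([140, 307], 0.56, [0.732, -0.302]), ([348, 126], 0.5, [0.41, 0.316]), ([206, 148], 0.4, [0.37, -0.07])]
tape [([297, 240], 0.94, [0.685, 0.07]), ([311, 142], 0.54, [0.431, 0.202])]
socket [([349, 127], 0.54, [0.414, 0.316])]
nut [([289, 177], 0.41, [0.517, 0.107])]
hammer [([365, 258], 0.77, [0.772, 0.2]), ([298, 242], 0.7, [0.69, 0.069])]
wrench [([206, 147], 0.94, [0.366, -0.069]), ([240, 187], 0.33, [0.509, -0.016])]
screwdriver [([220, 270], 0.93, [0.703, -0.12])]
side [ 0.156 -0.941  0.994] [ 0.29  0.69 -0.66]
cap_a [([198, 184], 0
[... 1483 characters left out ...]
2.25, 'joint_pos': array([-1.39632817e-01,  3.13202318e-01,  4.60944070e-02,  1.30361532e+00,
       -3.55734953e-05,  1.43120793e+00]), 'qvel': array([-0.0021329 ,  0.00184876, -0.00049408, -0.00107308, -0.00168245,
        0.00159654]), 'tau': array([-8.91539330e-04, -4.80459309e+01,  2.98804182e+01,  4.70567138e-04,
       -2.22137623e-04,  2.42089229e-07]), 'tcp_pos': array([ 5.75029825e-01, -4.34743507e-05,  2.31319571e-01]), 'orientation': array([3.98924712e-05, 7.07122487e-01, 7.07091074e-01, 7.79043240e-06]), 'wrist_force': array([ 0.07222043,  0.21465254, -0.52886725]), 'ft_torque': array([ 0.02187661, -0.01209731,  0.02538199]), 'grip_force': 0.0, 'finger_gap': 0.08557800240414219}
```

```bash
python3 - <<'E'
import cv2
im=cv2.imread("pics/scene0.png"); cv2.imwrite("pics/scene_c.png",cv2.resize(im[90:330,100:430],(800,582),interpolation=cv2.INTER_CUBIC))
im=cv2.imread("pics/side0.png"); cv2.imwrite("pics/side_c.png",cv2.resize(im[130:220,150:300],(800,480),interpolation=cv2.INTER_CUBIC))
E
```

```text
(no output)
```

View pics/scene_c.png

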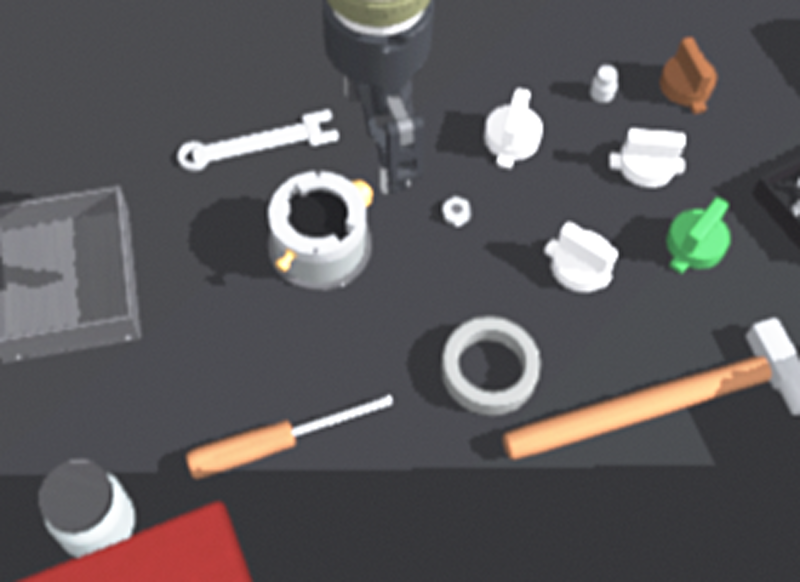

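View pics/side_c.png

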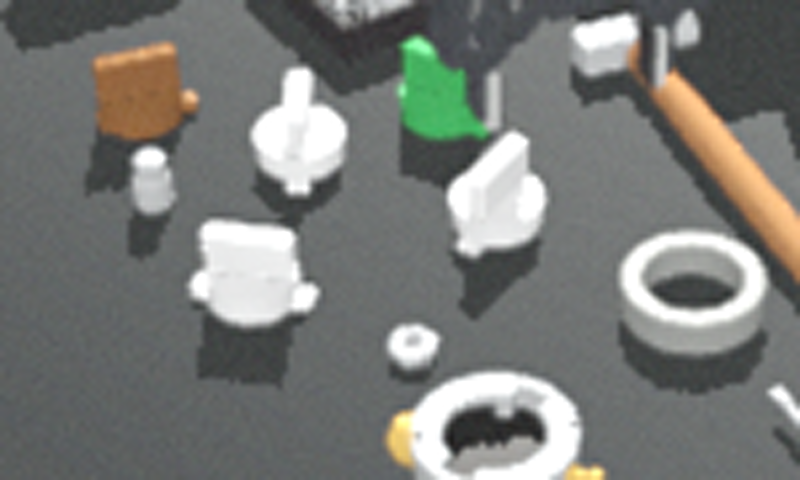

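Pixels in the scene view: white caps at (311,144) and (367,159) show two lugs, so they are sound. The white cap at (340,200) shows one lug, so it is the broken candidate. Look-alikes to ignore: brown (381,121) and green (386,190). Next I go above (340,200) for a close check.

Emit:
jog_arm --increments '[[[0.17, 0.03, 0, 0, 0, 0, 0], [0.17, 0.03, 0, 0, 0, 0, 0], [0.17, 0.03, 0, 0, 0, 0, 0], [0.17, 0.03, 0, 0, 0, 0, 0], [0.17, 0.03, 0, 0, 0, 0, 0], [0, 0, 0, 0, 0, 0, 0], [0, 0, 0, 0, 0, 0, 0], [0, 0, 0, 0, 0, 0, 0]]]'

```text
clock: 3.05
tcp_pos: [0.6124, 0.2117, 0.2312]
orientation: [0.0, 0.707, 0.707, -0.0]
wrist_force: [-0.6, 0.4, -0.2]
finger_gap: 0.0855
grip_force: 0.0
```

```bash
python3 - <<'E'
from h import *
im,K,p,Rm=cam("wrist"); print(env.get_state()["tcp_pos"])
save("w1.png",cv2.resize(im,(800,600)))
for t in ("cap_a","cap_broken"):
  for d in spotter.landmark_of(t,"wrist"): print(t,np.round(d["uv"]),round(d["conf"],2),np.round(ray(d["uv"],K,p,Rm,0)[:2],3))
E
```

```text
[0.6124705  0.21127216 0.2313624 ]
cap_a [176.  78.] 0.89 [0.516 0.32 ]
cap_a [132. 171.] 0.8 [0.444 0.199]
cap_a [187. 336.] 0.25 [ 0.5   -0.093]
cap_broken [252. 170.] 0.78 [0.611 0.201]
```

View pics/w1.png

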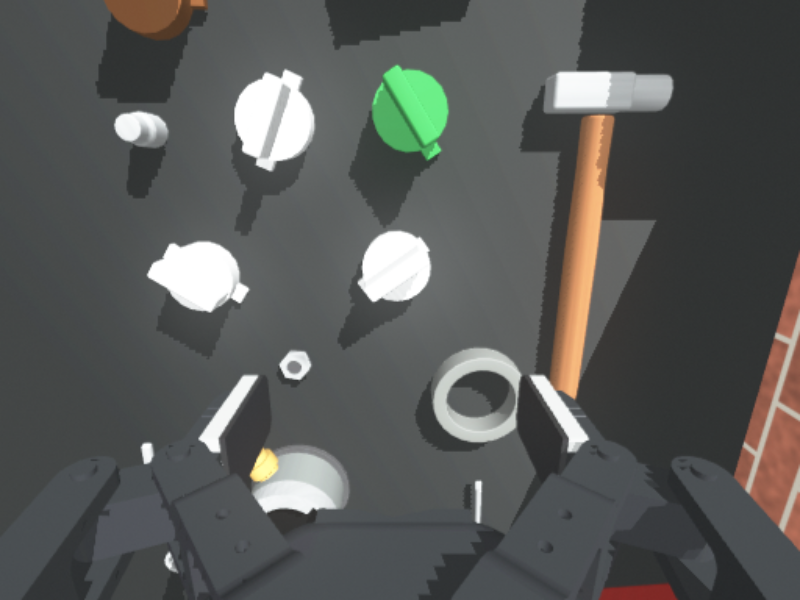

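The close view confirms it: the cap at (252,170) has a lug on its lower-left end only, so it is the broken one. The caps at (132,171) and (176,78) both show two lugs. Next I measure the bar directions.

```bash
python3 - <<'E'
from h import *
im,K,p,Rm=cam("wrist"); 
a=cv2.resize(im[140:200,222:282],(400,400),interpolation=cv2.INTER_CUBIC);b=cv2.resize(im[40:112,142:214],(400,400),interpolation=cv2.INTER_CUBIC)
g=np.hstack([a,b]).astype(float); g=np.clip((g-130)*2,0,255).astype(np.uint8); save("c1.png",g)
np.savez("w1.npz",K=K,p=p,Rm=Rm)
E
```

```text
(no output)
```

View pics/c1.png

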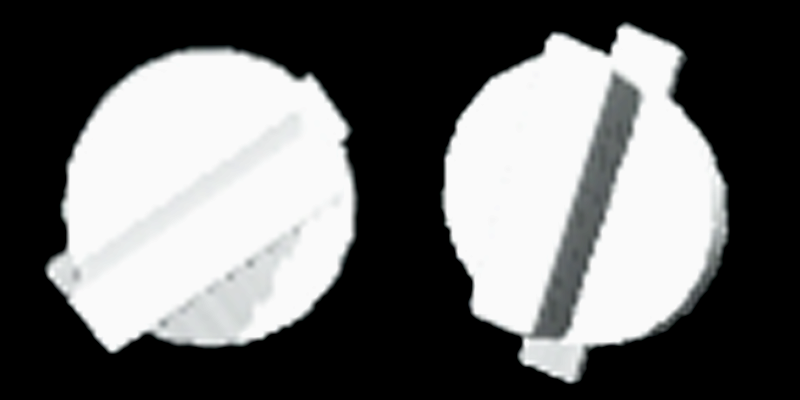

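```bash
python3 - <<'E'
from h import *
d=np.load("w1.npz");K,p,Rm=d["K"],d["p"],d["Rm"]
def A(x,y): return ray((222+x*60/400,140+y*60/400),K,p,Rm,.052)[:2]
def B(x,y): return ray((142+(x-400)*72/400,40+y*72/400),K,p,Rm,.052)[:2]
for n,(s,e,f,g) in {"brk":(A(112,352),A(340,195),A(67,278),A(300,118)),"D":(B(535,335),B(612,72),B(472,310),B(550,35))}.items():
    print(n,[np.degrees(np.arctan2(*(b-a)[::-1])) for a,b in((s,e),(f,g))],np.linalg.norm(e-s),np.linalg.norm(s-f),(s+e+f+g)/4)
E
```

```text
brk [np.float64(35.5829105539578), np.float64(35.02109123768902)] 0.051281687382029366 0.016403031658895357 [0.61309254 0.20553724]
D [np.float64(67.98413534987803), np.float64(67.76838151334609)] 0.05163247407920236 0.013069250383971442 [0.52051397 0.31919526]
```

Emit:
jog_arm --increments '[[[0, 0, 0, 0, 0, -0.0463, 0], [0, 0, 0, 0, 0, -0.0463, 0], [0, 0, 0, 0, 0, -0.0463, 0], [0, 0, 0, 0, 0, -0.0463, 0], [0, 0, 0, 0, 0, -0.0463, 0], [0, 0, 0, 0, 0, -0.0463, 0], [0, 0, 0, 0, 0, -0.0463, 0], [0, 0, 0, 0, 0, -0.0463, 0], [0, 0, 0, 0, 0, -0.0463, 0], [0, 0, 0, 0, 0, -0.0463, 0], [0, 0, 0, 0, 0, -0.0463, 0], [0, 0, 0, 0, 0, -0.0463, 0], [0, 0, 0, 0, 0, -0.0463, 0], [0, 0, 0, 0, 0, -0.0463, 0], [0, 0, 0, 0, 0, -0.0463, 0], [0.011, -0.02, 0, 0, 0, 0, 0], [0, 0, 0, 0, 0, 0, 0], [0, 0, 0, 0, 0, 0, 0]]]'

```text
clock: 5.05
tcp_pos: [0.6133, 0.2061, 0.2315]
orientation: [0.0, -0.299, 0.954, -0.0]
wrist_force: [-0.2, -0.2, 0.6]
finger_gap: 0.0854
grip_force: 0.0
```

Emit:
jog_arm --increments '[[[0, 0, 0.19, 0, 0, 0, 0], [0, 0, 0.19, 0, 0, 0, 0], [0, 0, 0.19, 0, 0, 0, 0], [0, 0, 0.14, 0, 0, 0, 0], [0, 0, 0.1, 0, 0, 0, 0], [0, 0, 0, 0, 0, 0, 0], [0, 0, 0, 0, 0, 0, 0], [0, 0, 0, 0, 0, 0, 255], [0, 0, 0, 0, 0, 0, 255], [0, 0, 0, 0, 0, 0, 255], [0, 0, 0, 0, 0, 0, 255], [0, 0, 0, 0, 0, 0, 255], [0, 0, 0, 0, 0, 0, 255], [0, 0, 0, 0, 0, 0, 255], [0, 0, 0, 0, 0, 0, 255], [0, 0, 0, 0, 0, 0, 255], [0, 0, 0, 0, 0, 0, 255]]]' --force 50

```text
clock: 6.75
tcp_pos: [0.6138, 0.2069, 0.0296]
orientation: [0.001, -0.301, 0.954, -0.0]
wrist_force: [-0.7, -0.8, 6.3]
finger_gap: 0.013
grip_force: 50.1
```

Emit:
jog_arm --increments '[[[0, 0, -0.15, 0, 0, 0, 255], [0, 0, -0.17, 0, 0, 0, 255], [0, 0, -0.17, 0, 0, 0, 255], [0, 0, -0.17, 0, 0, 0, 255], [0.129, -0.108, 0, 0, 0, 0, 255], [0.129, -0.108, 0, 0, 0, 0, 255], [0.129, -0.108, 0, 0, 0, 0, 255], [0.129, -0.108, 0, 0, 0, 0, 255], [0.129, -0.108, 0, 0, 0, 0, 255], [0.129, -0.108, 0, 0, 0, 0, 255], [0.129, -0.108, 0, 0, 0, 0, 255], [0.129, -0.108, 0, 0, 0, 0, 255], [0.129, -0.108, 0, 0, 0, 0, 255], [0.129, -0.108, 0, 0, 0, 0, 255], [0.129, -0.108, 0, 0, 0, 0, 255], [0.129, -0.108, 0, 0, 0, 0, 255], [0, 0, 0, 0, 0, 0, 255], [0, 0, 0, 0, 0, 0, 255], [0, 0, 0, 0, 0, 0, 255]]]'

```text
clock: 8.65
tcp_pos: [0.4818, -0.2795, 0.1932]
orientation: [-0.0, -0.301, 0.954, 0.001]
wrist_force: [0.2, 0.2, -1.3]
finger_gap: 0.013
grip_force: 49.2
```

```bash
python3 - <<'E'
from h import *
print(env.get_state()["tcp_pos"],env.get_state()["finger_gap"])
out=[]
for n in ("scene","side","wrist"):
    im,K,p,Rm=cam(n); out.append(cv2.resize(im,(400,300)))
    for t,z in (("scrap_tray",0),("pot",0),("pot_seat",.046),("pot_slot",.064),("half_pip",.064)):
        print(n,t,[(np.round(d["uv"]).tolist(),round(d["conf"],2),np.round(ray(d["uv"],K,p,Rm,z)[:2],3).tolist()) for d in spotter.landmark_of(t,n)[:2]])
    if n=="scene":
        for d in spotter.cut_out("scrap_tray",n)[:1]:
            m=d["region"].astype(np.uint8); r=np.argwhere(m)[:,::-1].astype(np.float32); print(cv2.boxPoints(cv2.minAreaRect(r)))
save("t1.png",np.hstack(out[:2]))
E
```

```text
[ 0.48180817 -0.27948982  0.19323665] 0.013011513535612378
scene scrap_tray []
scene pot [([233.0, 192.0], 0.59, [0.517, -0.037])]
scene pot_seat [([232.0, 182.0], 0.69, [0.518, -0.04])]
scene pot_slot [([241.0, 183.0], 0.66, [0.537, -0.022]), ([204.0, 149.0], 0.61, [0.418, -0.081])]
scene half_pip [([230.0, 192.0], 0.7, [0.551, -0.052])]
[[ 87.2     175.4    ]
 [150.62    166.34   ]
 [159.86    231.01999]
 [ 96.44    240.07999]]
side scrap_tray [([269.0, 288.0], 0.84, [0.49, -0.278])]
side pot [([243.0, 222.0], 0.67, [0.523, -0.024]), ([203.0, 248.0], 0.4, [0.374, -0.074])]
side pot_seat [([245.0, 214.0], 0.84, [0.523, -0.038])]
side pot_slot [([248.0, 202.0], 0.56, [0.547, -0.008])]
side half_pip [([258.0, 211.0], 0.67, [0.555, -0.057])]
wrist scrap_tray [([248.0, 164.0], 0.59, [0.48, -0.287])]
wrist pot [([378.0, 277.0], 0.78, [0.508, -0.041])]
wrist pot_seat [([390.0, 306.0], 0.63, [0.518, -0.037])]
wrist pot_slot []
wrist half_pip []
```

View pics/t1.png

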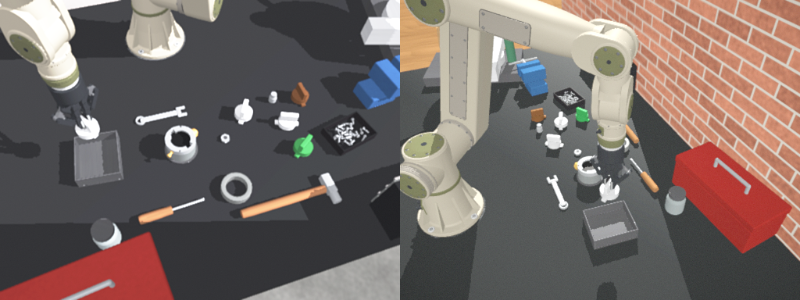

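Both views show the cap held above the tray (scene thumbnail at about (88,128) with the tray at (98,158); side at about (208,190) with the tray at (210,222)). The estimates agree, so I lower it and release.

Emit:
jog_arm --increments '[[[0, 0, 0.15, 0, 0, 0, 255], [0, 0, 0.15, 0, 0, 0, 255], [0, 0, 0.15, 0, 0, 0, 255], [0, 0, 0.1, 0, 0, 0, 255], [0, 0, 0.05, 0, 0, 0, 255], [0, 0, 0, 0, 0, 0, 255], [0, 0, 0, 0, 0, 0, 255], [0, 0, 0, 0, 0, 0, 255], [0, 0, 0, 0, 0, 0, 150], [0, 0, 0, 0, 0, 0, 150], [0, 0, 0, 0, 0, 0, 150], [0, 0, 0, 0, 0, 0, 150], [0, 0, 0, 0, 0, 0, 150], [0, 0, 0, 0, 0, 0, 150]]]'

```text
clock: 11.0
tcp_pos: [0.4821, -0.2806, 0.0438]
orientation: [0.0, -0.301, 0.954, -0.0]
wrist_force: [0.8, -1.2, 0.4]
finger_gap: 0.0352
grip_force: 0.0
```

Emit:
jog_arm --increments '[[[0, 0, -0.1, 0, 0, 0, 150], [0, 0, -0.15, 0, 0, 0, 150], [0, 0, -0.15, 0, 0, 0, 150], [0, 0, -0.15, 0, 0, 0, 150], [0, 0, -0.15, 0, 0, 0, 150], [0, 0, 0, 0, 0, 0, 0], [0, 0, 0, 0, 0, 0, 0]]]'

```text
clock: 11.7
tcp_pos: [0.4826, -0.281, 0.2198]
orientation: [0.001, -0.301, 0.954, -0.001]
wrist_force: [-1.0, 0.8, -0.2]
finger_gap: 0.0631
grip_force: 0.0
```

```bash
python3 - <<'E'
from h import *
for n in ("scene","side","wrist"):
    im,K,p,Rm=cam(n)
    print(n,[(t,np.round(d["uv"]).tolist(),round(d["conf"],2),np.round(ray(d["uv"],K,p,Rm,.004)[:2],3).tolist()) for t in("cap_broken","scrap_tray") for d in spotter.landmark_of(t,n)[:4]])
E
```

```text
scene [('cap_broken', [128.0, 204.0], 0.9, [0.48, -0.288]), ('cap_broken', [386.0, 191.0], 0.76, [0.627, 0.322]), ('cap_broken', [382.0, 121.0], 0.66, [0.424, 0.41]), ('scrap_tray', [129.0, 207.0], 0.59, [0.487, -0.286])]
side [('cap_broken', [176.0, 157.0], 0.8, [0.427, 0.375]), ('cap_broken', [237.0, 150.0], 0.48, [0.641, 0.324]), ('scrap_tray', [269.0, 288.0], 0.86, [0.489, -0.282]), ('scrap_tray', [244.0, 216.0], 0.6, [0.534, -0.003]), ('scrap_tray', [284.0, 161.0], 0.17, [0.772, 0.198])]
wrist [('cap_broken', [247.0, 166.0], 0.77, [0.485, -0.283]), ('scrap_tray', [504.0, 311.0], 0.69, [0.443, 0.185])]
```

Emit:
jog_arm --increments '[[[-0.111, 0.119, 0, 0, 0, 0, 0], [-0.111, 0.119, 0, 0, 0, 0, 0], [-0.111, 0.119, 0, 0, 0, 0, 0], [-0.111, 0.119, 0, 0, 0, 0, 0], [-0.111, 0.119, 0, 0, 0, 0, 0], [-0.111, 0.119, 0, 0, 0, 0, 0], [0, 0, 0, 0, 0, 0, 0], [0, 0, 0, 0, 0, 0, 0], [0, 0, 0, 0, 0, 0, 0]]]'

```text
clock: 13.05
tcp_pos: [0.516, -0.0395, 0.2187]
orientation: [-0.0, -0.301, 0.954, -0.0]
wrist_force: [0.6, -0.7, -0.0]
finger_gap: 0.0851
grip_force: 0.0
```

```bash
python3 - <<'E'
from h import *
im,K,p,Rm=cam("wrist"); np.savez("w2.npz",K=K,p=p,Rm=Rm,im=im)
print(env.get_state()["tcp_pos"])
for t,z in (("pot",0),("pot_seat",.046),("pot_slot",.064),("half_pip",.064)):
    print(t,[(np.round(d["uv"]).tolist(),round(d["conf"],2),np.round(ray(d["uv"],K,p,Rm,z)[:2],3).tolist()) for d in spotter.landmark_of(t,"wrist")[:3]])
c=proj([.517,-.039,.064],K,p,Rm).astype(int);print(c); x,y=max(c[0]-60,0),max(c[1]-60,0)
save("p1.png",cv2.resize(im[y:y+120,x:x+120],(600,600),interpolation=cv2.INTER_CUBIC));print(x,y)
E
```

```text
[ 0.51599993 -0.03985518  0.21873011]
pot [([253.0, 162.0], 0.93, [0.512, -0.039])]
pot_seat [([253.0, 175.0], 0.96, [0.517, -0.036])]
pot_slot []
half_pip [([222.0, 197.0], 0.85, [0.555, -0.052]), ([95.0, 23.0], 0.38, [0.478, -0.248])]
[250 177]
190 117
```

View pics/p1.png

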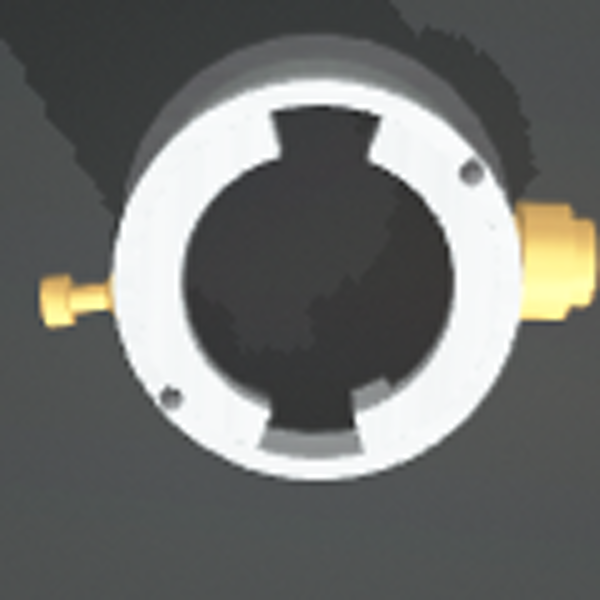

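```bash
python3 - <<'E'
from h import *
d=np.load("w2.npz");K,p,Rm=d["K"],d["p"],d["Rm"]
P=lambda x,y: ray((190+x/5,117+y/5),K,p,Rm,.064)[:2]
a,b=P(471,173),P(171,397); ang=lambda v:np.degrees(np.arctan2(v[1],v[0]))
print("pips",a,b,(a+b)/2,np.linalg.norm(a-b),ang(b-a))
t=(P(272,112)+P(381,117))/2; s=(P(260,447)+P(363,455))/2
print("slots",(t+s)/2,ang(s-t),np.linalg.norm(s-t))
print("toolx",ang(q2R([0,-.301,.954,0])[:2,0]))
# collar circle fit
pts=[P(*v) for v in((319,480),(319,79),(113,280),(522,290))]; print("collar",(pts[0]+pts[1])/2,(pts[2]+pts[3])/2,np.linalg.norm(pts[0]-pts[1]),np.linalg.norm(pts[2]-pts[3]))
E
```

```text
pips [ 0.47223422 -0.02606135] [ 0.55296338 -0.05130571] [ 0.5125988  -0.03868353] 0.08458413205152394 -17.364692797754216
slots [ 0.51264533 -0.03821743] 32.68693767894599 0.07757792895506777
toolx -144.97760887683245
collar [ 0.51250824 -0.03824591] [ 0.51199118 -0.03896289] 0.09229001521085597 0.09152808311432654
```

Emit:
jog_arm --increments '[[[-0.105, 0.146, 0, 0, 0, 0, 0], [-0.105, 0.146, 0, 0, 0, 0, 0], [-0.105, 0.146, 0, 0, 0, 0, 0], [-0.105, 0.146, 0, 0, 0, 0, 0], [-0.105, 0.146, 0, 0, 0, 0, 0], [-0.105, 0.146, 0, 0, 0, 0, 0], [-0.105, 0.146, 0, 0, 0, 0, 0], [-0.105, 0.146, 0, 0, 0, 0, 0], [0, 0, 0, 0, 0, -0.0458, 0], [0, 0, 0, 0, 0, -0.0458, 0], [0, 0, 0, 0, 0, -0.0458, 0], [0, 0, 0, 0, 0, -0.0458, 0], [0, 0, 0, 0, 0, 0, 0], [0, 0, 0, 0, 0, 0, 0], [0, 0, 0, 0, 0, 0, 0]]]'

```text
clock: 14.8
tcp_pos: [0.5207, 0.3205, 0.2188]
orientation: [0.0, -0.558, 0.83, -0.0]
wrist_force: [-0.4, -0.4, -0.3]
finger_gap: 0.0851
grip_force: 0.0
```

```bash
python3 - <<'E'
from h import *
im,K,p,Rm=cam("wrist"); s=env.get_state(); np.savez("w3.npz",K=K,p=p,Rm=Rm,im=im,tcp=s["tcp_pos"])
print(s["tcp_pos"],s["orientation"])
c=proj([.5205,.319,.052],K,p,Rm).astype(int); x,y=c[0]-50,c[1]-50;print(x,y)
g=im[y:y+100,x:x+100].astype(float); g=np.clip((g-110)*1.8,0,255).astype(np.uint8)
save("d1.png",cv2.resize(g,(600,600),interpolation=cv2.INTER_CUBIC))
print([(np.round(d["uv"]).tolist(),round(d["conf"],2),np.round(ray(d["uv"],K,p,Rm,0)[:2],4).tolist()) for d in spotter.landmark_of("cap_a","wrist")[:3]])
E
```

```text
[0.52065257 0.32050742 0.21884693] [ 3.97355745e-05 -5.58129061e-01  8.29754149e-01 -3.34000277e-05]
200 122
[([269.0, 43.0], 0.79, [0.4458, 0.1933]), ([250.0, 164.0], 0.58, [0.5225, 0.3199])]
```

View pics/d1.png

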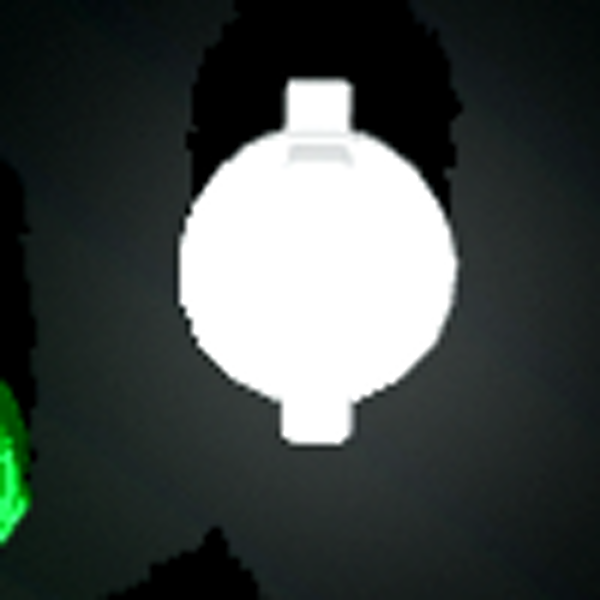

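```bash
python3 - <<'E'
from h import *
d=np.load("w3.npz");K,p,Rm,tcp=d["K"],d["p"],d["Rm"],d["tcp"]
P=lambda x,y,z: ray((200+x/6,122+y/6),K,p,Rm,z)[:2]
Rt=q2R([0,-.5581,.8298,0])[:2,:2]
for n,(a,b) in {"lug":(P(319,80,.008),P(317,444,.008)),"plug":(P(319,128,.022),P(319,404,.022))}.items():
    c=(a+b)/2; v=b-a; print(n,c,np.linalg.norm(v),np.degrees(np.arctan2(v[1],v[0])),"tool off",Rt.T@(c-tcp[:2]))
E
```

```text
lug [0.51884333 0.32288745] 0.08158736941686068 67.64101453328293 tool off [-0.00152212  0.00257314]
plug [0.51764068 0.32031791] 0.05946596974057206 67.9603217617147 tool off [0.00131123 0.0027181 ]
```

Emit:
jog_arm --increments '[[[-0.002, 0.01, 0.16, 0, 0, 0, 0], [0, 0, 0.19, 0, 0, 0, 0], [0, 0, 0.19, 0, 0, 0, 0], [0, 0, 0.12, 0, 0, 0, 0], [0, 0, 0.1, 0, 0, 0, 0], [0, 0, 0, 0, 0, 0, 0], [0, 0, 0, 0, 0, 0, 0], [0, 0, 0, 0, 0, 0, 255], [0, 0, 0, 0, 0, 0, 255], [0, 0, 0, 0, 0, 0, 255], [0, 0, 0, 0, 0, 0, 255], [0, 0, 0, 0, 0, 0, 255], [0, 0, 0, 0, 0, 0, 255], [0, 0, 0, 0, 0, 0, 255], [0, 0, 0, 0, 0, 0, 255], [0, 0, 0, 0, 0, 0, 255], [0, 0, 0, 0, 0, 0, 255]]]' --force 60

```text
clock: 16.6
tcp_pos: [0.5189, 0.3225, 0.0295]
orientation: [0.001, -0.559, 0.829, -0.0]
wrist_force: [1.0, 0.8, 5.3]
finger_gap: 0.0129
grip_force: 59.6
```

Emit:
jog_arm --increments '[[[0, 0, -0.157, 0, 0, 0, 255], [0, 0, -0.15, 0, 0, 0, 255], [0, 0, -0.15, 0, 0, 0, 255], [0, 0, -0.15, 0, 0, 0, 255], [0, 0, -0.15, 0, 0, 0.0392, 255], [0, 0, 0, 0, 0, 0.0392, 255], [0, 0, 0, 0, 0, 0.0392, 255], [0, 0, 0, 0, 0, 0.0392, 255], [0, 0, 0, 0, 0, 0.0392, 255], [0.0891, -0.1335, 0, 0, 0, 0, 255], [0.0891, -0.1335, 0, 0, 0, 0, 255], [0.0891, -0.1335, 0, 0, 0, 0, 255], [0.0891, -0.1335, 0, 0, 0, 0, 255], [0.0891, -0.1335, 0, 0, 0, 0, 255], [0.0891, -0.1335, 0, 0, 0, 0, 255], [0.0891, -0.1335, 0, 0, 0, 0, 255], [0.0891, -0.1335, 0, 0, 0, 0, 255], [0.0891, -0.1335, 0, 0, 0, 0, 255], [0, 0, 0, 0, 0, 0, 255], [0, 0, 0, 0, 0, 0, 255]]]'

```text
clock: 18.6
tcp_pos: [0.5114, -0.0397, 0.2173]
orientation: [-0.001, -0.28, 0.96, 0.001]
wrist_force: [0.1, 0.5, -1.2]
finger_gap: 0.0128
grip_force: 59.1
```

```bash
python3 - <<'E'
from h import *
im,K,p,Rm=cam("wrist"); s=env.get_state(); np.savez("w4.npz",K=K,p=p,Rm=Rm,im=im,tcp=s["tcp_pos"],q=s["orientation"])
Rt=q2R(s["orientation"]); print(s["tcp_pos"],s["finger_gap"],np.degrees(np.arctan2(Rt[1,0],Rt[0,0])))
T=np.array(s["tcp_pos"])
for n,o in {"lug+x":(.038,0,.0295),"bottomc":(0,0,.0295),"lug-x":(-.038,0,.0295-.008),"plugL":(0,-.029,.0075),"plugR":(0,.029,.0075)}.items(): print(n,proj(T+Rt@o,K,p,Rm))
print("potc",proj([.5125,-.0385,.064],K,p,Rm))
save("h1.png",cv2.resize(im[100:340,100:400],(750,600),interpolation=cv2.INTER_CUBIC))
E
```

```text
[ 0.51145032 -0.0387883   0.21744948] 0.012969252003575524 -147.34390483909323
lug+x [251.64053059 169.59945734]
bottomc [251.69140608 223.80723401]
lug-x [251.73771652 278.45955686]
plugL [203.96733191 238.98469996]
plugR [299.42322243 238.91863947]
potc [251.21737122 178.42204429]
```

View pics/h1.png

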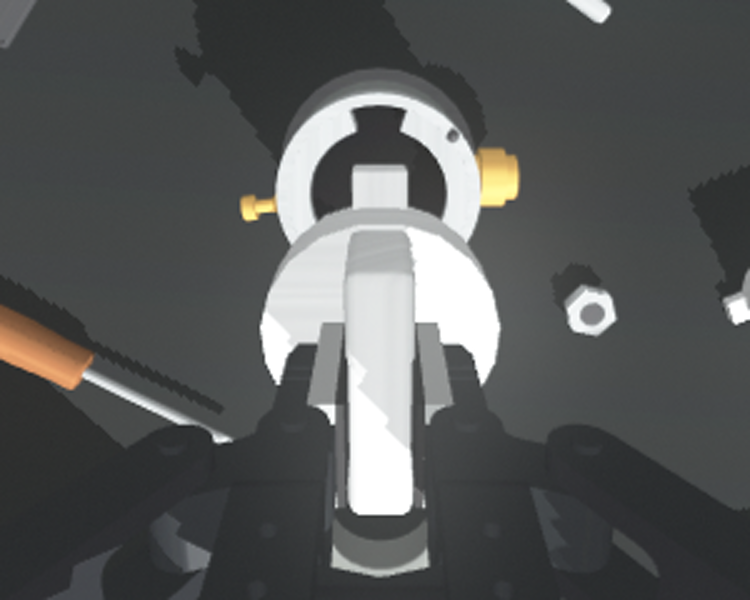

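```bash
python3 - <<'E'
from h import *
d=np.load("w3.npz");K,p,Rm,tcp=d["K"],d["p"],d["Rm"],d["tcp"]
P=lambda x,y,z: ray((200+x/6,122+y/6),K,p,Rm,z)[:2]
Rt=q2R([0,-.5581,.8298,0])[:2,:2]
for n,(a,b) in {"lug":(P(319,80,.0),P(317,444,.008)),"plug":(P(319,128,.0),P(319,404,.022)),"plugfoot":(P(319,133,.022),P(319,404,.022))}.items():
    c=(a+b)/2; print(n,c,np.linalg.norm(b-a),"tool off",Rt.T@(c-tcp[:2]))
d=np.load("w4.npz");K,p,Rm,tcp=d["K"],d["p"],d["Rm"],d["tcp"];Rt=q2R(d["q"])
for n,o in {"plugfoot":(.029,0,.0295),"plugtoprim":(.029,0,.0075),"bartop+":(.028,0,-.0225),"bartop-":(-.028,0,-.0225),"barfoot":(.028,0,.0075),"lugtop":(.038,0,.0215),"lugbot":(.038,0,.0295)}.items():
    q=proj(tcp+Rt@o,K,p,Rm); print(n,np.round((q-100)*2.5))
E
```

```text
lug [0.51898452 0.32329469] 0.08072672037226707 tool off [-0.00195254  0.00259593]
plug [0.51814763 0.32173094] 0.05646608441612497 tool off [-0.00018865  0.0027814 ]
plugfoot [0.51783276 0.32079239] 0.05844220116271087 tool off [0.00079935 0.00271911]
plugfoot [379. 208.]
plugtoprim [379. 234.]
bartop+ [379. 289.]
bartop- [379. 532.]
barfoot [379. 238.]
lugtop [379. 181.]
lugbot [379. 174.]
```

The held cap sits laterally centred: lug at about (252,166), plug edges at columns 205 and 299. I go to just above the collar and compare the lug with the slot at equal depth.

Emit:
jog_arm --increments '[[[-0.004, 0, 0.15, 0, 0, 0, 255], [0, 0, 0.15, 0, 0, 0, 255], [0, 0, 0.1, 0, 0, 0, 255], [0, 0, 0.066, 0, 0, 0, 255], [0, 0, 0, 0, 0, 0, 255], [0, 0, 0, 0, 0, 0, 255], [0, 0, 0, 0, 0, 0, 255]]]'

```text
clock: 19.35
tcp_pos: [0.5139, -0.0379, 0.1028]
orientation: [0.001, -0.282, 0.959, -0.001]
wrist_force: [0.3, 0.7, -1.8]
finger_gap: 0.0127
grip_force: 59.0
```

```bash
python3 - <<'E'
from h import *
im,K,p,Rm=cam("wrist"); s=env.get_state(); np.savez("w5.npz",K=K,p=p,Rm=Rm,im=im,tcp=s["tcp_pos"],q=s["orientation"])
Rt=q2R(s["orientation"]); print(s["tcp_pos"],s["wrist_force"],np.degrees(np.arctan2(Rt[1,0],Rt[0,0])))
g=cv2.resize(im[110:260,150:350],(800,600),interpolation=cv2.INTER_CUBIC); save("h2.png",g)
T=np.array(s["tcp_pos"])
f=lambda X: np.round((proj(X,K,p,Rm)-[150,110])*4)
for n,o in {"lugtip":(.038,0,.0295),"plugfoot":(.029,0,.0295)}.items(): print(n,f(T+Rt@o))
u=np.array([np.cos(np.radians(212.7)),np.sin(np.radians(212.7)),0]);C=np.array([.5125,-.0385,.064])
print("slot end",f(C+.041*u),"collar edge",f(C+.046*u))
E
```

```text
[ 0.51393014 -0.03810035  0.10292152] [-0.56728395 -0.49921382 -2.53731903] -147.24524881962455
lugtip [401. 235.]
plugfoot [401. 289.]
slot end [405. 196.] collar edge [405. 166.]
```

View pics/h2.png

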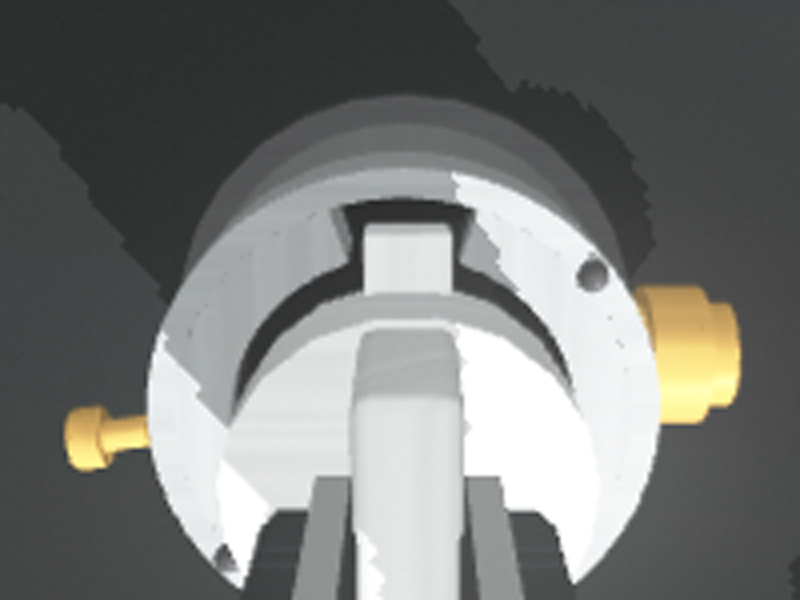

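The lug (columns 363–452, tip row 223) is centred in the slot (340–475, end row 197), so the alignment is good. I lower it gently.

Emit:
jog_arm --increments '[[[0, 0, 0.016, 0, 0, 0, 255], [0, 0, 0.016, 0, 0, 0, 255], [0, 0, 0.016, 0, 0, 0, 255], [0, 0, 0.01, 0, 0, 0, 255], [0, 0, 0, 0, 0, 0, 255], [0, 0, 0, 0, 0, 0, 255]]]'

```text
clock: 20.0
tcp_pos: [0.5131, -0.0385, 0.087]
orientation: [0.0, -0.282, 0.96, -0.0]
wrist_force: [1.1, 0.0, -2.3]
finger_gap: 0.0126
grip_force: 59.0
```

Emit:
jog_arm --increments '[[[0, 0, 0.012, 0, 0, 0, 255], [0, 0, 0.012, 0, 0, 0, 255], [0, 0, 0.012, 0, 0, 0, 255], [0, 0, 0.008, 0, 0, 0, 255], [0, 0, 0, 0, 0, 0, 255], [0, 0, 0, 0, 0, 0, 255], [0, 0, 0, 0, 0, 0, 255]]]'

```text
clock: 20.7
tcp_pos: [0.5131, -0.0384, 0.076]
orientation: [0.0, -0.282, 0.96, -0.0]
wrist_force: [3.2, -0.4, -3.3]
finger_gap: 0.0129
grip_force: 58.8
```

Emit:
jog_arm --increments '[[[0, 0, 0, 0, 0, 0.0139, 255], [0, 0, 0, 0, 0, 0.0139, 255], [0, 0, 0, 0, 0, 0.0139, 255], [0, 0, 0, 0, 0, 0.0139, 255], [0, 0, 0, 0, 0, 0.0139, 255], [0, 0, 0, 0, 0, 0.0139, 255], [0, 0, 0, 0, 0, 0.0139, 255], [0, 0, 0, 0, 0, 0.0139, 255], [0, 0, 0, 0, 0, 0, 255], [0, 0, 0, 0, 0, 0, 255]]]'

```text
clock: 21.7
tcp_pos: [0.5133, -0.0389, 0.0764]
orientation: [0.0, -0.111, 0.994, -0.001]
wrist_force: [3.5, -3.0, -1.8]
finger_gap: 0.0127
grip_force: 59.1
```

```bash
python3 - <<'E'
from h import *
s=env.get_state(); print(s["tcp_pos"],s["wrist_force"],s["ft_torque"],s["finger_gap"])
E
```

```text
[ 0.51334775 -0.03891426  0.07636949] [ 3.53160649 -3.02314059 -1.77057685] [-0.67658121 -0.78025223  0.0826089 ] 0.012663131202654967
```

Emit:
jog_arm --increments '[[[0, 0, 0, 0, 0, 0.0139, 255], [0, 0, 0, 0, 0, 0.0139, 255], [0, 0, 0, 0, 0, 0.0139, 255], [0, 0, 0, 0, 0, 0.0139, 255], [0, 0, 0, 0, 0, 0.0139, 255], [0, 0, 0, 0, 0, 0.0139, 255], [0, 0, 0, 0, 0, 0.0139, 255], [0, 0, 0, 0, 0, 0.0139, 255], [0, 0, 0, 0, 0, 0.0139, 255], [0, 0, 0, 0, 0, 0.0139, 255], [0, 0, 0, 0, 0, 0.0139, 255], [0, 0, 0, 0, 0, 0.0139, 255], [0, 0, 0, 0, 0, 0, 255], [0, 0, 0, 0, 0, 0, 255], [0, 0, 0, 0, 0, 0, 255]]]'

```text
clock: 23.2
tcp_pos: [0.5134, -0.0389, 0.0764]
orientation: [0.001, 0.15, 0.989, -0.001]
wrist_force: [2.7, -2.9, -2.3]
finger_gap: 0.0128
grip_force: 59.1
```

```bash
python3 - <<'E'
from h import *
im,K,p,Rm=cam("wrist"); s=env.get_state(); Rt=q2R(s["orientation"])
print(s["tcp_pos"],s["wrist_force"],s["ft_torque"],s["finger_gap"],np.degrees(np.arctan2(Rt[1,0],Rt[0,0])))
save("f1.png",cv2.resize(im[110:260,150:350],(800,600),interpolation=cv2.INTER_CUBIC))
E
```

```text
[ 0.51337593 -0.03893793  0.07633873] [ 3.16924617 -3.75757468 -1.34377053] [-0.84009356 -0.84446013  0.12807403] 0.0127677105691528 162.75146886046838
```

View pics/f1.png

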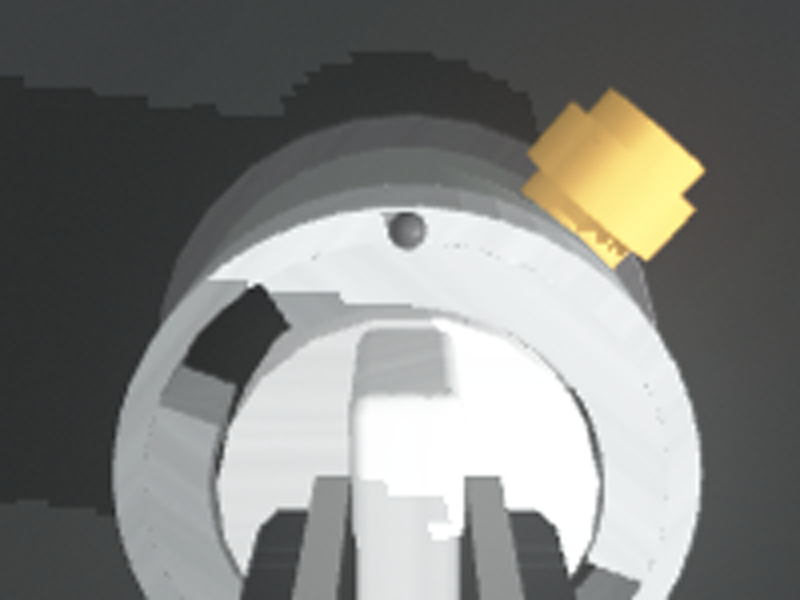

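The bar (centre column about 407) points at the pip at (407,229). The wrist moment of 0.128 N m matches the half-way spring torque, so I hand in.

```bash
python3 -c "
from workcell import ticket; print(ticket.hand_in())"
```

```text
the job is handed in; nothing more can be done
None
```

I handed the job in with the broken cap released in the scrap tray and a sound cap held in the pot with its grip bar on the half-way pip (about 50° from the slots, 0.128 N m against the spring); the hand-in returned no verdict, and I did not re-check the spare cap and bystanders, though no move went near them.

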